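# Hold the sprung panel clamp open at its stop

### The job

I am about to lift the green painted panel out of the twin jig: find the sprung red clamp arm that presses on the green panel, swing it back by its black grip post until it is fully open against its stop, and keep holding it there against its spring. The program finishes while the gripper is still holding the arm at the stop. Leave both panels lying where they are, keep the yellow panel's clamp shut, and do not disturb the other things on the bench.

Things in the scene. Friction and masses are not known exactly. Their poses are not given: they have to be found in the camera images.
- jig: Fixed plywood board, 260 (x) x 360 (y) x 18 mm; origin under its centre. Two like stations, left (+y) and right (-y), 170 mm apart. In each a panel lies against a fence on its +x side, pressed by a clamp arm pivoted 55 mm to the +y side of the panel's centre; both arms open towards the jig's -x (towards the robot). Steel stop pins, 10 mm thick, rise to 54 mm above the table.
- green_panel: Small wooden panel, 80 (x) x 90 (y) x 12 mm, green painted top; loose, lies in the left or the right station with its axes along the jig's. Origin at the centre of its underside, 18 mm above the table; top 31 mm above the table.
- yellow_panel: Same size of panel with a yellow painted top, in the other station. Origin at the centre of its underside.
- swing_left (a joint): Swing of the left clamp arm (rad): about 0 shut on its panel (bar along the jig's -y), growing as the post swings back to the jig's -x, clockwise from above; 1.0 is the hard stop, bar against its stop pin. A spring drives it shut: about 2.5 N felt at the post when shut, rising evenly to 7.5 N at the stop; let go, it snaps shut.
- swing_right (a joint): Swing of the right clamp arm (rad): about 0 shut on its panel (bar along the jig's -y), growing as the post swings back to the jig's -x, clockwise from above; 1.0 is the hard stop, bar against its stop pin. A spring drives it shut: about 2.5 N felt at the post when shut, rising evenly to 7.5 N at the stop; let go, it snaps shut.
- grip_left (a point): Point on the axis of the left clamp's upright black grip post (round, 16 mm thick), 91 mm above the table, 100 mm from the pivot axis. The post rises from the top of the arm's red bar (57 mm above the table; bar 13 mm wide, 11 mm high, running from the pivot to the post) to 115 mm. It moves with the arm, whose rubber pad, 55 mm from the pivot, presses the panel's edge.
- grip_right (a point): Point on the axis of the right clamp's upright black grip post (round, 16 mm thick), 91 mm above the table, 100 mm from the pivot axis. The post rises from the top of the arm's red bar (57 mm above the table; bar 13 mm wide, 11 mm high, running from the pivot to the post) to 115 mm. It moves with the arm, whose rubber pad, 55 mm from the pivot, presses the panel's edge.
- pivot_left (a point): Point on the vertical pivot axis of the left clamp, 50 mm above the table; fixed to the jig.
- pivot_right (a point): Point on the vertical pivot axis of the right clamp, 50 mm above the table; fixed to the jig.
- brush_jar: Bystander: greenish glass jar, 72 mm diameter, 100 mm tall, with two brushes reaching 178 mm up; origin under its centre.
- tube_red: Bystander: lying white paint tube with a red band, about 110 mm long, 27 mm thick; origin under its middle.
- tube_blue: Bystander: lying white paint tube with a blue band, about 110 mm long, 27 mm thick; origin under its middle.
- tape_roll: Bystander: roll of paper tape lying flat, 90 mm diameter, 24 mm high; origin under its centre.
- palette_knife: Bystander: palette knife lying flat, 200 mm long, dark handle 18 mm thick and a 20 mm wide steel blade; origin under its middle.
- medium_jar: Bystander: small amber jar, 52 mm diameter, 75 mm tall; origin under its centre.
Mind the look-alikes: they are no part of the job. What is shaped like the green_panel but white is not meant.

How it is judged:
By the outcome, as a careful person would: the job done as asked, in the order asked, and still so for the second after the job is handed in, while the arm keeps its last pose, push and grip.
It also fails if it takes over 32 s, if anything falls off the work surface, if the arm or the gripper's body presses on something with over 40 N, if the wrist force passes 120 N, or if a joint passes its speed limit or range.

### The arm

A 6-joint arm with a two-finger parallel gripper is mounted at the origin on the work surface. World frame = base frame: x ahead of the robot, y to its left, z up, the work surface at z = 0. Lengths are in m, angles in rad, forces in N, time in s.
With the tool pointing down it reaches from about 0.35 to 0.775 m from the base axis. Payload 7.3 kg.
Tool frame: the origin (TCP) lies between the finger pads; the fingertips stand 17 mm ahead of it and the grasp point (between the pads) lies 2 mm behind it (robot.tcp_to_tips is the distance from the TCP to the fingertips, in m); z points along the fingers, y is the line along which they close (so a half turn about z gives the same grasp; the last joint's range is limited). The gripper opens to 92 mm and grips with 3 to 60 N. Pads are 19 mm wide; open, the fingers measure 130 mm over their backs; the gripper's body (75 mm by 190 mm) begins 47 mm behind the grasp point.
Start: joints at [1.173, 0.342, 1.524, -0, 1.275, -0.146], TCP at [0.131, 0.508, 0.244] pointing down, gripper open.
Joint ranges: [-2.53, 2.53], [-0.77, 2.02], [0.04, 2.7], [-1, 4.14], [0.28, 2.66], [-3.11, 3.11]. Speed limits (rad/s): [2.57, 2.57, 3.14, 3.14, 3.14, 3.14].

### API

Orientations are given as a rotation vector (axis times angle).
In Python, from cell import robot, optics, order gives the robot as it stands.
- The arm moves only by the shell command python3 -m pendant 'ROWS'. ROWS is a JSON object of lists of equal length, an entry for each row: "xyz": the shift along the tool's x, y, z in m, a list of three; "delta_rot": the turn, a rotation vector about the tool's x, y, z in degrees, a list of three; "jaw": the opening, from 0 (shut) to 1 (fully open). A call has 1 to 5 rows; each row is the pose to reach, as a shift and turn from the pose commanded when the call began, along the tool's axes at that moment; what a row does not reach only later rows make up. A row lasts 1/12 s, in which the tool goes at most 41.7 mm and 7.16 degrees, less where a joint would pass 70% of its speed; a pose out of reach is approached as far as the arm can. A call with a gripper value outside its range is refused whole. The fingers move at their own pace and stop on an object; the grip force is fixed at half the most. Time passes only in rows, so rows that repeat a pose let the fingers close. It gives the time, the measured TCP pose, the force, the opening and the grip force at its end, in the units of the state.
- robot.get_obs(): the state, without advancing time (a new reading comes with each control period).
- optics.camera(name): name is "scene" or "side" or "wrist"; returns the picture (400x640x3 uint8, red, green, blue); there is no depth.
- optics.calibration(name): a dict with "intrinsics" (3x3 intrinsics, pixels), "k1" (the pictures are not rectified: a ray, as slopes to the right and down, at radius r is drawn at 1 + k1 r^2 times it, then the intrinsics apply), "T" (4x4, takes a point from camera to world coordinates). Camera axes: x right, y up, looking along -z (the intrinsics and any distortion apply to the point x, -y, -z); pixel columns grow to the right and rows downward; lengths in m; the calibration is good to about 2 mm. A picture is of the moment at which its call begins: read the wrist's pose just before it. calibration takes no time and is no camera call; for the wrist camera it gives the pose at the moment of the call.
- order.close_job(): hands the job in; it is judged then, once.
The state is a dict: "clock": time; "q": joint angles; "qd": joint speeds; "joint_efforts": joint torques, N m; "eef_pos": TCP position; "eef_rot": TCP orientation; "wrist_force": force on the tool from outside, world axes, zero at the start; "ft_torque": the same for the moment, N m; "grip_width": finger opening in m; "gripper_force": force on a finger pad.
Only numpy, scipy, OpenCV 4.12 (cv2) and the standard library are available. Lean on these libraries where they do the work, as an engineer would, in place of code of your own. Each camera call takes 0.05 s, during which the arm holds its last target. There are 200 camera calls.

## Working session

There is one attempt and no reset: what is moved stays moved. The work goes in short steps, Python scripts to look and compute and a shell command to move; the robot and the scene stay as the last step left them, time stands still between calls to the robot, and variables do not carry over. Pictures are saved under pics/ and viewed, at most 10 in all, crops included, and the job is handed in when it is done.

```bash
ls; mkdir -p pics; python3 - <<'E'
from cell import robot, optics
import cv2
for n in ("scene","side"):
    cv2.imwrite(f"pics/{n}0.png", optics.camera(n)[:,:,::-1])
    c=optics.calibration(n); print(n,c["intrinsics"],c["k1"],c["T"])
print(robot.get_obs())
E
```

```text
pics
scene [[426.68044546   0.         322.81804117]
 [  0.         426.68044546 203.83899772]
 [  0.           0.           1.        ]] -0.09951968278001734 [[ 0.03069775 -0.80415906  0.59362096  1.18843832]
 [ 0.99952442  0.02295751 -0.02058832 -0.04303475]
 [ 0.00292822  0.59397066  0.80448137  1.00383618]
 [ 0.          0.          0.          1.        ]]
side [[466.51643518   0.         313.2576203 ]
 [  0.         466.51643518 200.88946977]
 [  0.           0.           1.        ]] -0.1059639341691088 [[ 0.90513408  0.28010425 -0.31980292  0.06825263]
 [-0.42483778  0.56825822 -0.70469529 -0.97299855]
 [-0.01565751  0.77370809  0.63334875  0.95528732]
 [ 0.          0.          0.          1.        ]]
{'clock': 0.1, 'q': array([ 1.17298836e+00,  3.42650928e-01,  1.52488427e+00, -2.97112191e-05,
        1.27539875e+00, -1.46050482e-01]), 'qd': array([-0.00029946, -0.00120542, -0.00198319,  0.00231778, -0.00103453,
       -0.0010467 ]), 'joint_efforts': array([ 2.24679730e-03, -4.32003629e+01, -2.44696283e+01,  7.18253315e-02,
        5.26667212e-02, -7.54856751e-05]), 'eef_pos': array([0.13066637, 0.50814455, 0.24312853]), 'eef_rot': array([-3.94360810e-01, -3.11640632e+00,  2.04125037e-03]), 'wrist_force': array([ 0.14279488, -0.33550957,  0.22570653]), 'ft_torque': array([-0.00290558, -0.01864368, -0.01882077]), 'gripper_force': 0.0, 'grip_width': 0.0914948765558895}
```

View pics/scene0.png

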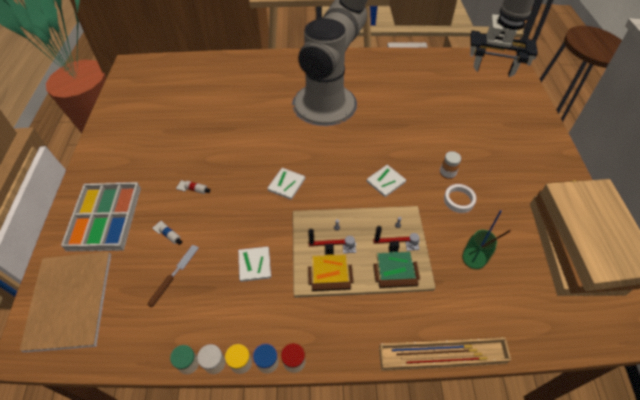

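View pics/side0.png

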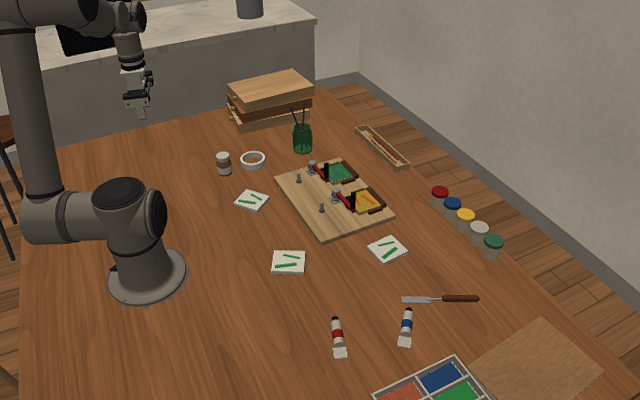

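The green panel is in the left (+y) station: scene (396,265), with its post near (378,235) and its pivot near (415,241). The yellow panel is at (330,270), with its post near (311,237). I'll enlarge both views to measure.

```bash
cat > h.py <<'E'
import numpy as np, cv2
from cell import robot, optics
def ray(n,uv,c=None):
    c=c or optics.calibration(n); K=c["intrinsics"]; T=c["T"]
    d=cv2.undistortPoints(np.array([[uv]],float),K,np.array([c["k1"],0,0,0,0.]))[0,0]
    # pinhole radial model r*(1+k1 r^2) as in OpenCV
    v=T[:3,:3]@np.array([d[0],-d[1],-1]); return T[:3,3],v/np.linalg.norm(v)
def plane(n,uv,z,c=None):
    o,v=ray(n,uv,c); return o+v*(z-o[2])/v[2]
def tri(n1,a,n2,b,c2=None):
    o1,v1=ray(n1,a); o2,v2=ray(n2,b,c2)
    s=np.linalg.lstsq(np.c_[v1,-v2],o2-o1,rcond=None)[0]
    p,q=o1+s[0]*v1,o2+s[1]*v2; return (p+q)/2,np.linalg.norm(p-q)
E
python3 - <<'E'
import cv2,numpy as np
a=cv2.imread("pics/scene0.png")[200:300,285:440]; b=cv2.imread("pics/side0.png")[150:245,270:400]
a=cv2.resize(a,None,fx=5,fy=5,interpolation=cv2.INTER_CUBIC); b=cv2.resize(b,None,fx=6,fy=6,interpolation=cv2.INTER_CUBIC)
cv2.imwrite("pics/a.png",a);cv2.imwrite("pics/b.png",b)
E
```

```text
(no output)
```

View pics/a.png

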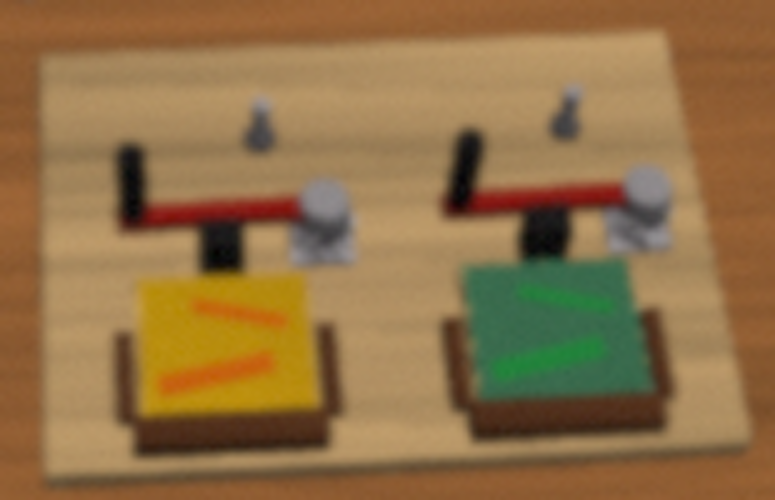

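View pics/b.png

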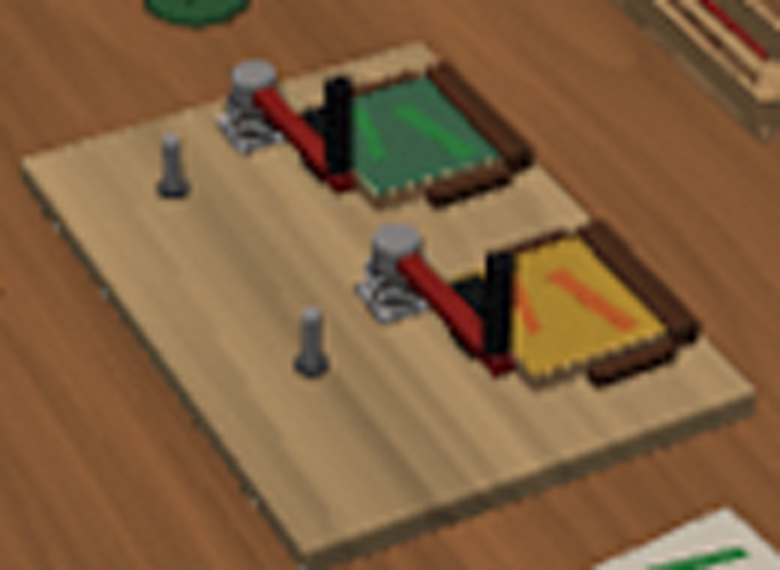

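Scene crop: the green station's post has its top at (469,137) and base at (459,207), with the pivot cap at (648,180) and the pin at (572,90). Side crop: post top (339,82), base (341,182), cap (253,73), pin (170,140). I'll triangulate these.

```bash
python3 - <<'E'
from h import *
np.set_printoptions(precision=4,suppress=True)
A=lambda x,y:((x+.5)/5-.5+285,(y+.5)/5-.5+200)
B=lambda x,y:((x+.5)/6-.5+270,(y+.5)/6-.5+150)
for n,a,b in(("postmid",(464,172),(340,131)),("posttop",(469,137),(339,82)),("cap",(648,180),(253,73)),("pin top",(572,90),(170,140)),("ypost top",(131,150),(499,256)),("ycap",(324,192),(397,237)),("ypin",(261,102),(310,313))):
    print(n,*tri("scene",A(*a),"side",B(*b)))
P=[plane("scene",A(*p),.018) for p in((40,55),(665,33),(748,450),(45,482))]
for p in P: print(p)
print("yaw", np.degrees(np.arctan2(*(-(P[1]-P[0])[:1],(P[1]-P[0])[1]))), np.degrees(np.arctan2((P[3]-P[0])[1],(P[3]-P[0])[0])),np.degrees(np.arctan2((P[2]-P[1])[1],(P[2]-P[1])[0])), "c",np.mean(P,0))
print("post top scene plane",plane("scene",A(469,133),.115),plane("side",B(339,82),.115))
S=robot.get_obs(); 
from scipy.spatial.transform import Rotation as R
print(R.from_rotvec(S["eef_rot"]).as_matrix())
c=optics.calibration("wrist");print(c["T"],c["intrinsics"])
E
```

```text
postmid [0.6093 0.1163 0.0823] 0.0023876333257616456
posttop [0.6087 0.1156 0.1144] 0.0016768419969872298
cap [0.6039 0.216  0.0604] 0.00314057292945153
pin top [0.54   0.186  0.0532] 0.0015990001862772301
ypost top [ 0.6119 -0.0529  0.1155] 0.0010488104452952925
ycap [0.6067 0.0453 0.0614] 0.0036296560455418144
ypin [0.5433 0.0167 0.0537] 0.0017242042162675002
[ 0.4824 -0.1043  0.018 ]
[0.4772 0.2545 0.018 ]
[0.7383 0.2553 0.018 ]
[ 0.7438 -0.0992  0.018 ]
yaw [0.8277] 1.118798052119023 0.1763129101300966 c [0.6104 0.0766 0.018 ]
post top scene plane [0.606  0.1164 0.115 ] [0.6085 0.1138 0.115 ]
[[-0.9685  0.2491 -0.0005]
 [ 0.2491  0.9685 -0.0012]
 [ 0.0002 -0.0013 -1.    ]]
[[ 0.2504 -0.9277 -0.2771  0.0559]
 [ 0.9681  0.2393  0.0736  0.5276]
 [-0.002  -0.2867  0.958   0.3835]
 [ 0.      0.      0.      1.    ]] [[276.02     0.     317.6783]
 [  0.     276.02   196.7502]
 [  0.       0.       1.    ]]
```

```bash
cat > go.py <<'E'
# usage: go.py x y z yawdeg(heading of tool y axis): remaining shift/turn in tool axes
import sys; from h import *; from scipy.spatial.transform import Rotation as R
x,y,z,w=map(float,sys.argv[1:5]); s=robot.get_obs(); M=R.from_rotvec(s["eef_rot"])
c,k=np.cos(np.radians(w)),np.sin(np.radians(w)); G=R.from_matrix(np.array([[-k,c,0],[c,k,0],[0,0,-1.]]).T if 0 else np.c_[[-k,c,0],[c,k,0],[0,0,-1]])
print("t",s["clock"],"pos",s["eef_pos"].round(4),"F",s["wrist_force"].round(1),"w",round(s["grip_width"],4),"gf",round(s["gripper_force"],1),"q",s["q"].round(2))
print("shift",M.inv().apply(np.array([x,y,z])-s["eef_pos"]).round(4),"turn",(M.inv()*G).as_rotvec(degrees=True).round(1))
E
python3 go.py .607 .1155 .244 0
python3 -m pendant '{"xyz":[[-0.036,-0.017,0],[-0.072,-0.034,0],[-0.108,-0.051,0],[-0.144,-0.068,0],[-0.18,-0.085,0]],"delta_rot":[[0,0,7],[0,0,14],[0,0,21],[0,0,28],[0,0,35]],"jaw":[1,1,1,1,1]}'
python3 go.py .607 .1155 .244 0
python3 - <<'E'
from h import *
print("jar base",plane("scene",(480,258),0),plane("scene",(497,213),.178),plane("scene",(508,232),.178))
E
```

```text
t 0.1 pos [0.1307 0.5081 0.2431] F [ 0.1 -0.3  0.2] w 0.0915 gf 0.0 q [ 1.17  0.34  1.52 -0.    1.28 -0.15]
shift [-0.5591 -0.2616 -0.0006] turn [-0.1  0.  75.6]
clock: 0.52
eef_pos: [0.2848, 0.3799, 0.2435]
eef_rot: [-1.321, -2.85, 0.001]
wrist_force: [0.2, -0.1, 0.7]
grip_width: 0.0916
gripper_force: 0.0
t 0.5167 pos [0.2848 0.3799 0.2435] F [ 0.2 -0.1  0.7] w 0.0916 gf 0.0 q [0.77 0.25 1.66 0.   1.24 0.06]
shift [-0.41    0.075  -0.0006] turn [-0.   0.  40.3]
jar base [0.64265579 0.40376214 0.        ] [0.61851504 0.39734902 0.178     ] [0.67338825 0.40914667 0.178     ]
```

```bash

python3 -m pendant '{"xyz":[[-0.04,0.0075,0],[-0.08,0.015,0],[-0.12,0.0225,0],[-0.16,0.03,0],[-0.2,0.0375,0]],"delta_rot":[[0,0,7],[0,0,14],[0,0,21],[0,0,28],[0,0,35]],"jaw":[1,1,1,1,1]}' >/dev/null
python3 go.py .607 .1155 .244 0
```

```text
t 0.9333 pos [0.4436 0.2521 0.2435] F [1.3 0.4 1. ] w 0.0917 gf 0.0 q [0.37 0.32 1.56 0.   1.26 0.28]
shift [-0.1509  0.1503 -0.0005] turn [-0.  -0.   5.2]
```

```bash

python3 -m pendant '{"xyz":[[-0.029,0.029,0],[-0.058,0.058,0],[-0.087,0.087,0],[-0.116,0.116,0],[-0.145,0.145,0]],"delta_rot":[[0,0,2],[0,0,5],[0,0,5],[0,0,5],[0,0,5]],"jaw":[1,1,1,1,1]}' >/dev/null
python3 -m pendant '{"xyz":[[0,0,0],[0,0,0]],"delta_rot":[[0,0,0],[0,0,0]],"jaw":[1,1]}' >/dev/null
python3 go.py .607 .1155 .244 0
python3 - <<'E'
from h import *
c=optics.calibration("wrist"); im=optics.camera("wrist")[:,:,::-1]
cv2.imwrite("pics/w1.png",im); np.save("w1T.npy",c["T"])
print(c["k1"])
E
```

```text
t 1.5167 pos [0.6017 0.1217 0.2422] F [-0.5  0.5  0.1] w 0.0919 gf 0.0 q [0.07 0.51 1.26 0.   1.37 0.07]
shift [-0.0063  0.0053 -0.0018] turn [-0.1  0.   0.4]
-0.02873824921877038
```

View pics/w1.png

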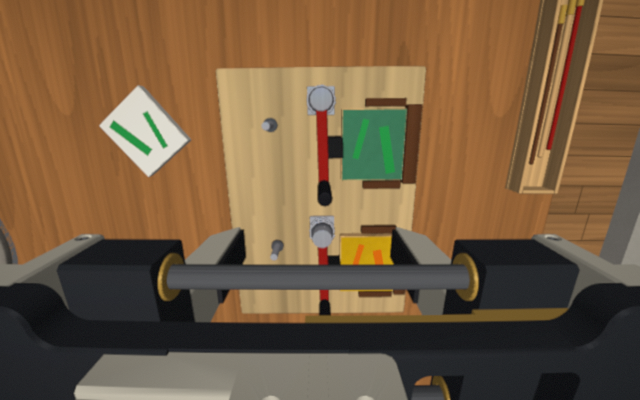

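The wrist view shows the green clamp's post at (324,195), with its top end near (325,200), the pivot cap at (320,98) and the stop pin at (269,125). I'll refine the post position from these.

```bash
python3 - <<'E'
from h import *
np.set_printoptions(precision=4,suppress=True)
im=cv2.imread("pics/w1.png").astype(int)
m=(im.max(2)<45)[170:215,310:340]; ys,xs=np.nonzero(m); print(xs.min()+310,xs.max()+310,ys.min()+170,ys.max()+170)
for r in range(ys.min(),ys.max()+1,2):
    x=xs[ys==r]; 
    if len(x): print(r+170,x.min()+310,x.max()+310)
print("cam",optics.calibration("wrist")["T"][:3,3])
for uv,z in (((324.5,200),.115),((320,98),.061),((269,122),.054)): print(plane("wrist",uv,z))
E
```

```text
319 330 181 204
181 322 325
183 320 327
185 319 328
187 319 329
189 319 329
191 319 329
193 319 330
195 319 330
197 319 330
199 319 330
201 319 330
203 321 328
cam [0.6008 0.2007 0.383 ]
[0.6076 0.1169 0.115 ]
[0.6023 0.2178 0.061 ]
[0.5437 0.1916 0.054 ]
```

```bash

python3 -m pendant '{"xyz":[[-0.005,0.006,0.03],[-0.005,0.006,0.06],[-0.005,0.006,0.09],[-0.005,0.006,0.12],[-0.005,0.006,0.152]],"delta_rot":[[0,0,0],[0,0,0],[0,0,0],[0,0,0],[0,0,0]],"jaw":[1,1,1,1,1]}' >/dev/null
python3 -m pendant '{"xyz":[[0,0,0],[0,0,0],[0,0,0]],"delta_rot":[[0,0,0],[0,0,0],[0,0,0]],"jaw":[1,1,1]}' >/dev/null
python3 go.py .608 .1165 .089 0
```

```text
t 2.2333 pos [0.6075 0.1195 0.0938] F [ 0.5 -0.4  0.5] w 0.0917 gf 0.0 q [0.07 0.65 1.44 0.   1.05 0.06]
shift [-0.0031  0.0004  0.0048] turn [ 0.1 -0.   0.6]
```

```bash

python3 -m pendant '{"xyz":[[-0.003,0,0.004],[-0.003,0,0.004],[-0.003,0,0.004],[-0.003,0,0.004],[-0.003,0,0.004]],"delta_rot":[[0,0,0],[0,0,0],[0,0,0],[0,0,0],[0,0,0]],"jaw":[1,0,0,0,0]}' >/dev/null
python3 -m pendant '{"xyz":[[0,0,0],[0,0,0],[0,0,0],[0,0,0],[0,0,0]],"delta_rot":[[0,0,0],[0,0,0],[0,0,0],[0,0,0],[0,0,0]],"jaw":[0,0,0,0,0]}'
python3 go.py .608 .1165 .089 0
```

```text
clock: 3.07
eef_pos: [0.607, 0.1156, 0.0877]
eef_rot: [-2.21, -2.233, -0.0]
wrist_force: [0.4, -0.1, 0.2]
grip_width: 0.0366
gripper_force: 0.0
t 3.0667 pos [0.607  0.1156 0.0877] F [ 0.4 -0.1  0.2] w 0.0366 gf 0.0 q [0.06 0.66 1.45 0.   1.03 0.05]
shift [ 0.0009  0.001  -0.0013] turn [-0.  -0.   0.6]
```

```bash

python3 -m pendant '{"xyz":[[0,0,0],[0,0,0],[0,0,0],[0,0,0],[0,0,0]],"delta_rot":[[0,0,0],[0,0,0],[0,0,0],[0,0,0],[0,0,0]],"jaw":[0,0,0,0,0]}'
python3 -m pendant '{"xyz":[[0,0,0],[0,0,0],[0,0,0]],"delta_rot":[[0,0,0],[0,0,0],[0,0,0]],"jaw":[0,0,0]}'
python3 go.py .608 .1165 .089 0
```

```text
clock: 3.48
eef_pos: [0.6074, 0.1155, 0.0877]
eef_rot: [2.21, 2.232, 0.001]
wrist_force: [2.9, -0.6, -0.8]
grip_width: 0.0157
gripper_force: 30.0
clock: 3.73
eef_pos: [0.6073, 0.1155, 0.0878]
eef_rot: [2.21, 2.232, 0.001]
wrist_force: [2.6, -0.0, -2.2]
grip_width: 0.0154
gripper_force: 30.0
t 3.7333 pos [0.6073 0.1155 0.0878] F [ 2.6 -0.  -2.2] w 0.0154 gf 30.0 q [0.06 0.66 1.45 0.   1.03 0.05]
shift [ 0.0009  0.0007 -0.0012] turn [ 0.  -0.   0.6]
```

```bash

python3 -m pendant '{"xyz":[[0.0004,-0.0087,0],[0.0015,-0.0174,0],[0.0033,-0.0260,0],[0.0058,-0.0344,0],[0.0091,-0.0425,0]],"delta_rot":[[0,0,5],[0,0,10],[0,0,15],[0,0,20],[0,0,25]],"jaw":[0,0,0,0,0]}'
python3 -m pendant '{"xyz":[[0,0,0],[0,0,0]],"delta_rot":[[0,0,0],[0,0,0]],"jaw":[0,0]}'
cat > arc.py <<'E'
# arc angle from measured TCP, and tool-axis shifts for further turns about pivot
from h import *; from scipy.spatial.transform import Rotation as R
s=robot.get_obs(); M=R.from_rotvec(s["eef_rot"]); P=np.array([.6035,.2165]); d=s["eef_pos"][:2]-P
r=np.hypot(*d); th=np.arctan2(-d[0],-d[1]); X=M.as_matrix()
print("t",s["clock"],"pos",s["eef_pos"].round(4),"r",r.round(4),"theta_deg",np.degrees(th).round(1),"tool heading",np.degrees(np.arctan2(X[1,1],X[0,1])).round(1),"F",s["wrist_force"].round(1),"w",round(s["grip_width"],4),"gf",s["gripper_force"])
for a in (5,10,15,20,25,30,35):
    t=th+np.radians(a); p=P-.1*np.array([np.sin(t),np.cos(t)]); q=P-.1*np.array([np.sin(th),np.cos(th)])
    print(a,M.inv().apply(np.r_[p-q,0]).round(4))
E
python3 arc.py
```

```text
clock: 4.15
eef_pos: [0.5644, 0.1237, 0.0878]
eef_rot: [2.644, 1.695, 0.001]
wrist_force: [3.9, -2.9, -3.5]
grip_width: 0.0153
gripper_force: 30.0
clock: 4.32
eef_pos: [0.5646, 0.1237, 0.0878]
eef_rot: [2.638, 1.704, -0.0]
wrist_force: [2.6, -4.3, -3.4]
grip_width: 0.0154
gripper_force: 30.0
t 4.3167 pos [0.5646 0.1237 0.0878] r 0.1007 theta_deg 22.8 tool heading -24.3 F [ 2.6 -4.3 -3.4] w 0.0154 gf 29.999833703041077
5 [ 0.0002 -0.0087 -0.    ]
10 [ 0.0011 -0.0174 -0.    ]
15 [ 0.0027 -0.026  -0.    ]
20 [ 0.0051 -0.0343 -0.    ]
25 [ 0.0083 -0.0425 -0.    ]
30 [ 0.0121 -0.0503 -0.    ]
35 [ 0.0166 -0.0578 -0.0001]
```

```bash

python3 -m pendant '{"xyz":[[0,-0.0087,0],[0.0007,-0.0174,0],[0.002,-0.0260,0],[0.0043,-0.0343,0],[0.0075,-0.0425,0]],"delta_rot":[[0,0,5],[0,0,10],[0,0,15],[0,0,20],[0,0,25]],"jaw":[0,0,0,0,0]}' >/dev/null
python3 -m pendant '{"xyz":[[0,0,0],[0,0,0]],"delta_rot":[[0,0,0],[0,0,0]],"jaw":[0,0]}' >/dev/null
python3 arc.py
```

```text
t 4.9 pos [0.5297 0.1485 0.0878] r 0.1003 theta_deg 47.3 tool heading -49.2 F [ 6.  -3.8 -4.3] w 0.0155 gf 29.999719262123108
5 [ 0.0001 -0.0087 -0.    ]
10 [ 0.001  -0.0174 -0.    ]
15 [ 0.0026 -0.026  -0.    ]
20 [ 0.0049 -0.0344 -0.    ]
25 [ 0.008  -0.0425 -0.0001]
30 [ 0.0118 -0.0504 -0.0001]
35 [ 0.0162 -0.0579 -0.0001]
```

```bash

python3 -m pendant '{"xyz":[[0,-0.005,0],[0.0003,-0.0105,0],[0.0003,-0.0105,0]],"delta_rot":[[0,0,3],[0,0,6],[0,0,6]],"jaw":[0,0,0]}' >/dev/null
python3 arc.py | head -1
python3 -m pendant '{"xyz":[[0,-0.0025,0],[0,-0.0025,0],[0,-0.0025,0]],"delta_rot":[[0,0,1.5],[0,0,1.5],[0,0,1.5]],"jaw":[0,0,0]}' >/dev/null
python3 arc.py | head -1
python3 -m pendant '{"xyz":[[0,-0.0025,0],[0,-0.0025,0],[0,-0.0025,0]],"delta_rot":[[0,0,0],[0,0,0],[0,0,0]],"jaw":[0,0,0]}' >/dev/null
python3 arc.py | head -1
```

```text
t 5.15 pos [0.523  0.1567 0.0878] r 0.1003 theta_deg 53.4 tool heading -55.3 F [ 5.4 -3.8 -4.2] w 0.0156 gf 30.00012516975403
t 5.4 pos [0.5219 0.1583 0.0878] r 0.1003 theta_deg 54.5 tool heading -56.7 F [ 5.6 -4.4 -3.5] w 0.0155 gf 29.999721944332123
t 5.65 pos [0.5207 0.1599 0.0878] r 0.1002 theta_deg 55.6 tool heading -56.7 F [ 5.8 -6.1 -4.6] w 0.0156 gf 29.999886453151703
```

```bash

python3 -m pendant '{"xyz":[[0,-0.002,0],[0,-0.002,0],[0,-0.002,0]],"delta_rot":[[0,0,0],[0,0,0],[0,0,0]],"jaw":[0,0,0]}' >/dev/null
python3 arc.py | head -1
python3 -m pendant '{"xyz":[[0,-0.002,0],[0,-0.002,0],[0,-0.002,0]],"delta_rot":[[0,0,0],[0,0,0],[0,0,0]],"jaw":[0,0,0]}' >/dev/null
python3 arc.py | head -1
```

```text
t 5.9 pos [0.5204 0.1605 0.0878] r 0.1002 theta_deg 56.0 tool heading -56.7 F [  8.  -11.4  -5.7] w 0.0157 gf 30.00178813934326
t 6.15 pos [0.5201 0.1608 0.0878] r 0.1003 theta_deg 56.3 tool heading -56.7 F [ 11.  -18.5  -6.4] w 0.0152 gf 30.002098381519318
```

Tangential force has jumped to about 21 N, against 7.5 N from the spring, so the bar is on its stop. One check picture before handing in.

```bash
python3 -m pendant '{"xyz":[[0,0,0],[0,0,0],[0,0,0],[0,0,0],[0,0,0]],"delta_rot":[[0,0,0],[0,0,0],[0,0,0],[0,0,0],[0,0,0]],"jaw":[0,0,0,0,0]}' >/dev/null
python3 arc.py | head -1; python3 - <<'E'
from h import *
a=optics.camera("scene")[195:305,280:445,::-1];b=optics.camera("side")[130:250,265:405,::-1]
cv2.imwrite("pics/end.png",np.hstack([cv2.resize(a,(400,300),interpolation=2),cv2.resize(b,(400,300),interpolation=2)]))
E
```

```text
t 6.5667 pos [0.5201 0.1608 0.0878] r 0.1003 theta_deg 56.2 tool heading -56.7 F [ 11.1 -17.7  -7. ] w 0.0155 gf 30.001812279224396
```

View pics/end.png

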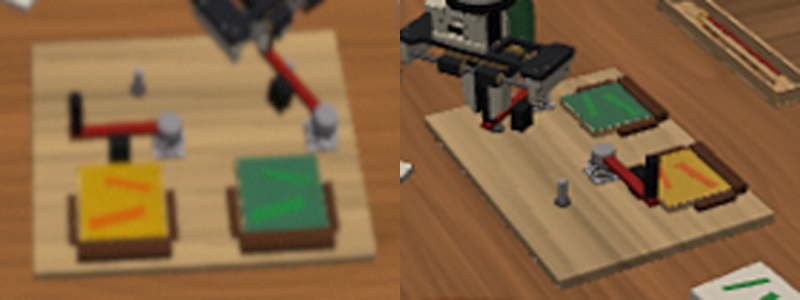

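The green clamp's bar, running from (325,125) to (265,50) in the left half, is swung back against its pin at about (290,68). Both panels lie in place, and the yellow clamp is still shut at (120,130).

```bash
python3 -c "
from cell import order
print(order.close_job())"
```

```text
the job is handed in; nothing more can be done
None
```

I swung the green panel's clamp (the left one) fully open against its stop and handed the job in with the gripper still holding it there; in the last camera check, both panels were in place and the yellow clamp was shut.

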